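# Lengthen the jar rail until it locks and push the jar into the row

## Robot

A 7-joint arm with a two-finger parallel gripper is mounted at the origin on a cart in front of the work surface, level with it; the furniture and walls round the work are solid. World frame = base frame: x ahead of the robot, y to its left, z up, the work surface at z = 0. Lengths are in m, angles in rad, forces in N, time in s.
With the tool pointing down it reaches from about 0.425 to 0.95 m from the base axis. Payload 4.7 kg.
Tool frame: the origin (TCP) lies between the finger pads; the fingertips stand 25 mm ahead of it and the grasp point (between the pads) lies 6 mm ahead of it; x points along the fingers, z is the direction in which the jaws open and shut, and the axes are right-handed (so a half turn about x gives the same grasp; the last joint's range is limited). The gripper opens to 85 mm and grips with 20 to 120 N. Pads are 22 mm wide; open, the fingers measure 114 mm over their backs; the gripper's body (76 mm by 85 mm) begins 54 mm behind the grasp point. The pads swing forward as they close: fully open they stand 13 mm farther back than shut.
Start: joints at [-1.191, 0.469, -0.049, 1.532, 0.024, 1.141, -0.082], TCP at [0.268, 0.619, 0.256] pointing down, gripper open.
Joint ranges: [-2.59, 2.59], [-0.33, 1.99], [-1.39, 1.29], [0.1, 2.45], [-1.04, 4.18], [0.21, 1.99], [-2.66, 2.66]. Speed limits (rad/s): [2.57, 2.57, 3.14, 3.14, 3.14, 3.14, 3.14].

## Interface

Orientations are given as a 3x3 rotation matrix whose columns are the frame's x, y, z axes.
In Python, from rig import * gives the robot as it stands. Calls block until the motion is done:
- movep(position, orientation): joint-space move of the TCP to a pose.
- move_l(position, attitude=None, feed=0.15, until_force=None): straight line of the TCP; attitude=None keeps the orientation; feed is the mean speed in m/s. With until_force (N) it stops when the force on the tool has changed by that much, and returns True; else False.
- move_joints(angles): joint-space move.
- command_gripper(opening, newtons=None): finger opening in m; newtons is the grip in N (None keeps the last); returns when the fingers have stopped.
- sleep(seconds).
- inverse_kinematics(position, orientation): joint angles nearest the present ones, or None.
- sense(): the state.
- camera(name): name is "scene" or "top"; returns (picture, depth): 400x640x3 uint8, red, green, blue; 400x640 float32, m along the optical axis (not along the pixel's ray), 0 where there is no reading.
- camera_params(name): a dict with "K" (3x3 intrinsics, pixels), "dist" ([k1, k2, p1, p2, k3] as OpenCV has them; the pictures are not rectified), "position" and "rotation" of the camera in the world. Camera axes: x right, y down, z forward; pixel columns grow to the right and rows downward; lengths in m; the calibration is good to about 2 mm. A picture is of the moment at which its call begins. camera_params takes no time and is no camera call.
A pose or a line that the arm cannot do raises Unreachable and nothing moves.
- finish_job(): hands the job in, once; it reports no verdict.
The state is a dict: "time_s": time; "joint_pos": joint angles; "qd": joint speeds; "joint_efforts": joint torques, N m; "position": TCP position; "tcp_rot": TCP orientation; "wrist_force": force on the tool from outside, world axes, zero at the start; "ft_torque": the same for the moment, N m; "finger_gap": finger opening in m.
Only numpy, scipy, OpenCV 4.12 (cv2) and the standard library are available. Lean on these libraries where they do the work, as an engineer would, in place of code of your own. Each camera call takes 0.05 s, during which the arm holds its last target.

## Task

Make room in the jar rail: draw its sliding end out by the loop handle, gently, until the red lock button clicks out and holds it. Then slide the jar standing in front of the rail along the worktop, without lifting it, back into the row between the canister and the other jar, nudging these apart but not tipping anything, until it stands upright right back, close against the rail. Leave the shaker, mug and lime alone.

Things in the scene. Friction and masses are not known exactly. Their poses are not given: they have to be found in the camera images.
- rack: Fixed half of an expanding jar rail (polished, slippery grey tube with fixed end plate), fast to the worktop. Origin on the worktop at the inner face of the fixed right-hand plate. y runs along the row to the sliding end, -x out of the row to its open front, z up. Tube front face at x = +5 mm, top at z = 48 mm; end plates reach x = -88 to +8 mm, 6 mm thick, 66 mm high.
- handle (a point): Middle of the outer bar of the sliding end's loop handle: steel bar, 10 mm diameter, 54 mm up, along rack x. The level loop is open above: free space inside it, on this point's rack -y side, 45 mm along y (from 5 to 50 mm off this point) by 60 mm along x. It slides out along rack +y with about 5 N drag, and stops dead when locked; over 35 N on it harms the lock.
- plate_face (a point): Point on the inner face of the sliding end plate, 34 mm up, 43 mm in front of the rack's origin line; moves with the handle. Its rack y is the row's inner length. The plate must travel 25 to 61 mm to lock: just how far differs each time, since the black collar round the tube's mouth, with the lock hole (16 mm) in its top, can be set along the tube.
- button_top (a point): Top of the red lock button, 12 mm diameter, in the inner tube; travels with the handle. Held down it is hidden in the tube, about 45 mm above the worktop; clicked out it stands about 54 mm up, 5 mm proud of the black collar, and locks the slide both ways with about 2 mm play.
- canister_mid (a point): Centre (55 mm up) of the cream lidded canister at the fixed end of the row: round, 87 mm diameter, 110 mm tall, 0.6 kg, smooth glaze; loose. It stands 2 to 7 mm from the fixed end plate.
- row_jar_mid (a point): Centre (42 mm up) of the jar with green lid in the row, next to the sliding end: round, 66 mm body diameter, 84 mm tall, 0.2 to 0.35 kg; loose, to be nudged along by the jar that comes in.
- jar_mid (a point): Centre (42 mm up) of the jar to push in, same smooth kind (66 mm diameter, 84 mm tall, 0.2 to 0.35 kg), standing on the worktop in front of the row, before the gap between canister and other jar. The gap (37 to 48 mm at first) is narrower than the jar.
- shaker_mid (a point): Centre (45 mm up) of a salt shaker, 44 mm diameter, 90 mm tall; leave alone.
- mug: White dotted mug, 77 mm diameter, 89 mm tall, origin under its middle; leave alone.
- lime: Green lime, about 50 mm, origin at its underside; leave alone.
There are look-alikes about, which are no part of the job. Leave any brown or purple look-alike of the part that bears jar_mid alone.

How it is judged:
On the way, in this order (a step that is already met when the one before it is completed fails the run):
1. the red lock button has clicked out, the jar still in front of the row (z of button_top in the frame of rack above 0.051 m and x of jar_mid in the frame of rack below -0.085 m), for 0.2 s.
2. the jar is in the row (x of jar_mid in the frame of rack above -0.055 m), for 0.2 s.
At the end, for the whole second after the job is handed in: Lock button out (top over 51 mm up). The jar stands upright at rest on the worktop, its centre at most 55 mm in front of the rack's origin line, between the canister and the other jar, both upright and in the row (centres within 75 and 70 mm of that line) (z of button_top in the frame of rack above 0.051 m and x of jar_mid in the frame of rack above -0.055 m and y of jar_mid in the frame of rack between 0.1 and 0.175 m and x of canister_mid in the frame of rack above -0.075 m and y of canister_mid in the frame of rack below 0.085 m and x of row_jar_mid in the frame of rack above -0.07 m and y of row_jar_mid in the frame of rack above 0.175 m and angle between each of jar_mid, canister_mid, row_jar_mid's own z axis and vertical below 0.08 rad and height (world z) of jar_mid below 0.05 m and linear speed of each of jar, row_jar below 0.02 m/s); the robot touches nothing.
It fails at once if the handle is pulled or pushed harder than 35 N (contact force between any of the fingers, the arm and slider above 35 N).
It fails at once if the jar is lifted (height (world z) of jar_mid above 0.065 m).
It fails at once if the jar, the canister or the other jar is tipped (angle between any of jar_mid, canister_mid, row_jar_mid's own z axis and vertical above 0.4 rad).
It fails at once if the shaker, the mug or the lime is moved (distance of any of shaker_mid, mug, lime from where it was at the start of the episode above 0.03 m).
It also fails if it takes over 45 s, if anything falls off the work surface, if the arm or the gripper's body presses on something with over 40 N, if the wrist force passes 120 N, or if a joint passes its speed limit or range.

## Working session

There is one attempt and no reset: what is moved stays moved. The work goes in short steps, each a Python script; the robot and the scene stay as the last script left them, time stands still between calls to the robot, and variables do not carry over. Pictures are saved under pics/ and viewed, and the job is handed in when it is done.

```bash
ls; mkdir -p pics
cat > h.py <<'E'
from rig import *
import numpy as np, cv2
def snap(n,tag):
    p,d=camera(n); np.savez(f'pics/{tag}.npz',p=p,d=d); cv2.imwrite(f'pics/{tag}.png',p[:,:,::-1]); return p,d
def crop(tag,out,x0,x1,y0,y1,s):
    p=np.load(f'pics/{tag}.npz')['p'][y0:y1,x0:x1,::-1]
    cv2.imwrite(f'pics/{out}.png',cv2.resize(p,None,fx=s,fy=s,interpolation=cv2.INTER_CUBIC))
def ray(n,u,v):
    c=camera_params(n); q=cv2.undistortPoints(np.array([[[u,v]]],float),np.array(c['K']),np.array(c['dist']))[0,0]
    return np.array(c['position']),np.array(c['rotation'])@np.array([q[0],q[1],1.0])
def px(n,d,u,v):
    o,r=ray(n,u,v); return o+r*d[int(v),int(u)]
def pz(n,u,v,z):
    o,r=ray(n,u,v); return o+r*(z-o[2])/r[2]
E
python3 - <<'E'
from h import *
for n in('scene','top'):
    p,d=snap(n,n+'0'); c=camera_params(n); print(n,c['position'],np.array(c['rotation']).round(2).tolist())
s=sense();print(s['time_s'],s['wrist_force'])
E
```

```text
pics
scene [ 0.07007964 -0.43088133  0.93619411] [[0.76, -0.51, 0.39], [-0.64, -0.59, 0.48], [-0.01, -0.63, -0.78]]
top [0.45366303 0.1390583  1.11450148] [[-0.01, -1.0, 0.06], [-1.0, 0.02, 0.0], [-0.01, -0.06, -1.0]]
0.1 [-0.93935781 -0.52889785 -0.95750566]
```

View pics/scene0.png

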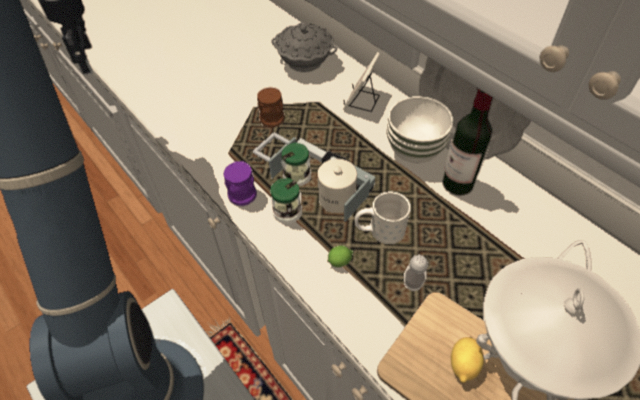

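View pics/top0.png

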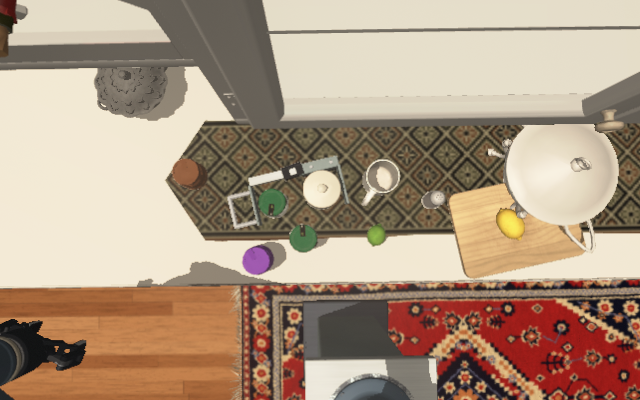

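Run:
```python
from h import *
crop('top0','t0c',215,415,140,290,4)
crop('scene0','s0c',215,415,80,230,4)
```

```text
(no output)
```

View pics/t0c.png

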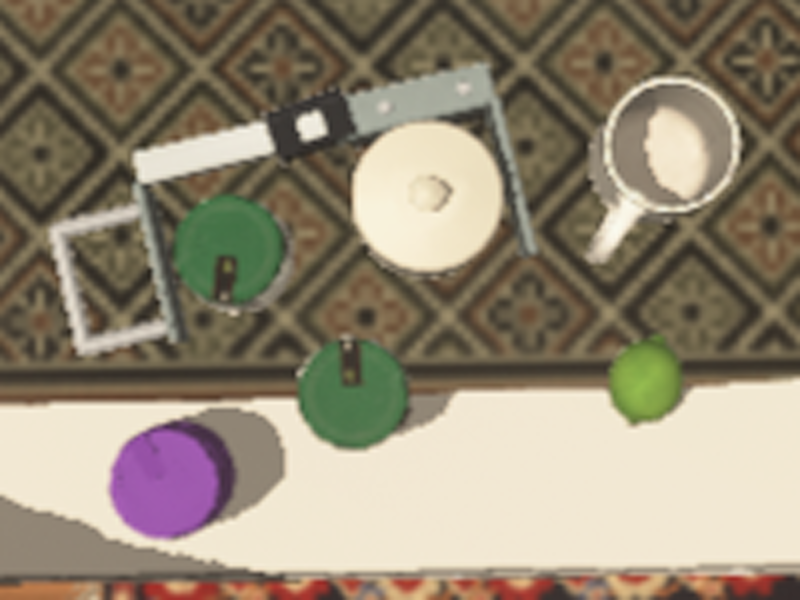

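View pics/s0c.png

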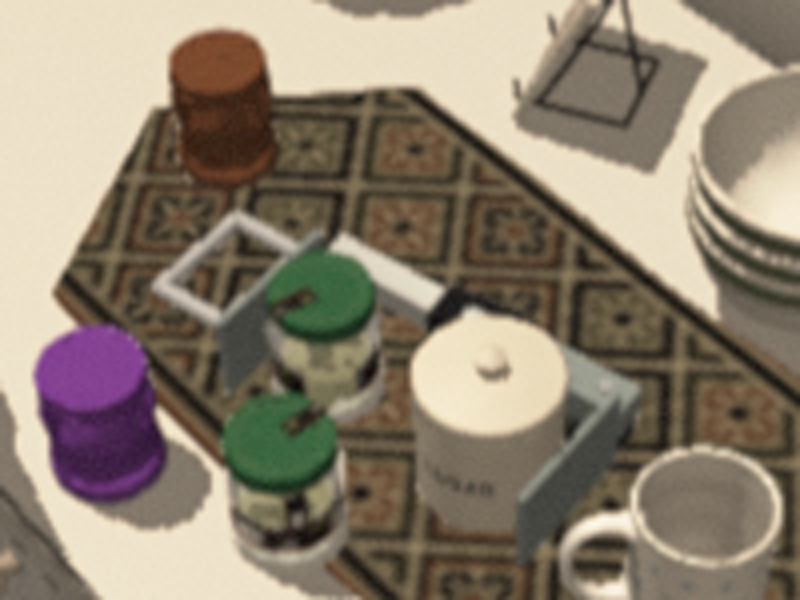

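Run:
```python
from h import *
d=np.load('pics/top0.npz')['d']
f=lambda cx,cy:(215+cx/4-.4,140+cy/4-.4)
for nm,c,z in [('bar end back',(58,230),.054),('bar end front',(83,350),.054),('jar',(352,393),.084),('rowjar',(230,249),.084),('canlid',(428,196),.1),('purple',(172,480),.084),
 ('tubeL',(137,155),.048),('tubefrontL',(147,183),.048),('tubeR back',(488,66),.048),('tubeR front',(495,103),.048),('plate R front',(530,252),.066),('plateRinner top back',(489,105),.066),('plateRfront inner',(521,254),.066),
 ('Lplate front inner',(182,338),.066),('Lplate back inner',(148,185),.066),('collar L front',(280,158),.05),('collar R',(352,130),.05),('hole',(312,125),.05),('mug',(672,145),.089),('lime',(645,382),.03)]:
    u,v=f(*c); print(nm,pz('top',u,v,z).round(4),px('top',d,u,v).round(4))
```

```text
bar end back [0.5436 0.3314 0.054 ] [0.5432 0.3305 0.0586]
bar end front [0.473 0.317 0.054] [0.473  0.3166 0.0562]
jar [0.4459 0.1595 0.084 ] [0.4459 0.1595 0.0841]
rowjar [0.5287 0.2278 0.084 ] [0.5288 0.228  0.0822]
canlid [0.5557 0.1149 0.1   ] [0.5547 0.1152 0.1095]
purple [0.3983 0.262  0.084 ] [0.3981 0.2623 0.081 ]
tubeL [0.5879 0.2855 0.048 ] [0.5885 0.2861 0.0433]
tubefrontL [0.5712 0.2797 0.048 ] [0.5717 0.2802 0.0438]
tubeR back [0.6378 0.0769 0.048 ] [0.6384 0.0766 0.0442]
tubeR front [0.6156 0.0731 0.048 ] [0.6132 0.0741 0.0641]
plate R front [0.5256 0.0556 0.066 ] [0.5257 0.0555 0.0648]
plateRinner top back [0.6118 0.0778 0.066 ] [0.6147 0.0766 0.0465]
plateRfront inner [0.5246 0.0609 0.066 ] [0.5282 0.0569 0.0126]
Lplate front inner [0.4789 0.2577 0.066 ] [0.4796 0.2611 0.036 ]
Lplate back inner [0.568  0.2767 0.066 ] [0.5705 0.2796 0.0438]
collar L front [0.5846 0.2007 0.05  ] [0.5847 0.2008 0.0494]
collar R [0.6006 0.158  0.05  ] [0.6004 0.158  0.0509]
hole [0.6039 0.1816 0.05  ] [0.6049 0.1819 0.043 ]
mug [ 0.5838 -0.0244  0.089 ] [ 0.5942 -0.0376  0.0068]
lime [ 0.4494 -0.0142  0.03  ] [ 0.4494 -0.0126  0.0416]
```

```bash
cat >> h.py <<'E'
def cloud(tag,n,x0,x1,y0,y1):
    d=np.load(f'pics/{tag}.npz')['d'][y0:y1,x0:x1]
    c=camera_params(n); v,u=np.mgrid[y0:y1,x0:x1]
    q=cv2.undistortPoints(np.stack([u.ravel(),v.ravel()],1).astype(float)[:,None],np.array(c['K']),np.array(c['dist']))[:,0]
    P=np.c_[q,np.ones(len(q))]*d.ravel()[:,None]
    W=P@np.array(c['rotation']).T+np.array(c['position']); W[d.ravel()==0]=np.nan
    return W
E
python3 - <<'E'
from h import *
# tube top
W=cloud('top0','top',295,345,150,178)
m=(W[:,2]>.040)&(W[:,2]<.052)&(W[:,0]>.59)
W=W[m]; print(len(W)); r=cv2.minAreaRect(W[:,:2].astype(np.float32)); print('fixed tube',r, cv2.boxPoints(r).round(4).tolist())
W=cloud('top0','top',245,345,150,190)
m=(W[:,2]>.038)&(W[:,2]<.052)
A=W[m][:,:2]; print(len(A)); l=cv2.fitLine(A.astype(np.float32),cv2.DIST_HUBER,0,.01,.01).ravel(); print('line',l,np.degrees(np.arctan2(-l[0],l[1])))
W=cloud('top0','top',226,262,188,232)
m=(W[:,2]>.045)&(W[:,2]<.062)
A=W[m][:,:2]; r=cv2.minAreaRect(A.astype(np.float32)); print('handle',len(A),r,cv2.boxPoints(r).round(4).tolist(), W[m][:,2].mean())
for nm,b,z in (('can',(300,345,165,212),.08),('row',(255,292,185,222),.07),('jar',(285,322,220,256),.07),('shk',(420,448,185,212),.06)):
    W=cloud('top0','top',*b); A=W[W[:,2]>z]; print(nm,len(A),cv2.minEnclosingCircle(A[:,:2].astype(np.float32)),A[:,:2].mean(0),A[:,2].max())
E
```

```text
484
fixed tube ((0.6155948638916016, 0.12630528211593628), (0.04198826849460602, 0.10196035355329514), 2.664369583129883) [[0.5922999978065491, 0.17630000412464142], [0.597000002861023, 0.07440000027418137], [0.6388999819755554, 0.07639999687671661], [0.6341999769210815, 0.17820000648498535]]
963
line [ 0.21816272 -0.9759124   0.5996478   0.20201889] -167.39885
handle 336 ((0.5184447169303894, 0.2925785481929779), (0.08956852555274963, 0.08186855912208557), 7.3903045654296875) [[0.46880000829696655, 0.32739999890327454], [0.47929999232292175, 0.24619999527931213], [0.5680999755859375, 0.25769999623298645], [0.5576000213623047, 0.33889999985694885]] 0.056777264451291304
can 1132 ((0.5566262602806091, 0.11591814458370209), 0.043496642261743546) [0.55586421 0.11606495] 0.11131016141174288
row 608 ((0.5282625555992126, 0.2298458218574524), 0.0320950411260128) [0.52783008 0.22960321] 0.09018143180181237
jar 612 ((0.4453403651714325, 0.16059035062789917), 0.0325033999979496) [0.44476278 0.16005157] 0.0886276495890772
shk 198 ((0.53289794921875, -0.15082880854606628), 0.017551366239786148) [ 0.53204444 -0.14758172] 0.09115684289450976
```

```bash
cat >> h.py <<'E'
O=np.array([.611,.077,0]);ex=np.array([.976,.218,0]);ex/=np.linalg.norm(ex);ey=np.array([-ex[1],ex[0],0]);ez=np.array([0,0,1.])
def R2W(x,y,z=0): return O+x*ex+y*ey+z*ez
def W2R(p): p=np.asarray(p)-O; return np.array([p@ex,p@ey,p[2]])
def ori(zax,tilt=0,along=None):
    x=-ez*np.cos(tilt)+(np.sin(tilt)*along if along is not None else 0)
    z=zax/np.linalg.norm(zax); return np.c_[x,np.cross(z,x),z]
E
python3 - <<'E'
from h import *
print('start rot',np.array(sense()['tcp_rot']).round(2).tolist())
for s in(1,-1):
  for h in (.2,.06):
    q=inverse_kinematics(R2W(-.0467,.236,h),ori(s*ex)); print('hook',s,h,None if q is None else np.round(q,2))
  for t in(0,.3,.5,.7,.9):
    for x in (-.143-.07,-.033-.04):
      q=inverse_kinematics(R2W(x,.12,.045),ori(s*ey,t,ex)); print(s,t,x,None if q is None else np.round(q,2))
E
```

```text
start rot [[-0.0, -0.92, 0.4], [-0.0, 0.4, 0.92], [-1.0, -0.0, -0.0]]
hook 1 0.2 [-0.78  0.39  0.25  1.81 -0.11  0.95 -0.27]
hook 1 0.06 [-0.74  0.58  0.2   1.9  -0.17  0.68 -0.22]
1 0 -0.213 [-0.46  0.39 -0.02  2.33  0.02  0.43  1.29]
1 0 -0.07300000000000001 [-0.4   0.54 -0.02  2.02  0.02  0.59  1.36]
1 0.3 -0.213 None
1 0.3 -0.07300000000000001 [-0.25  0.48 -0.24  2.2   0.8   0.25  0.58]
1 0.5 -0.213 None
1 0.5 -0.07300000000000001 [ 0.43  0.85 -1.18  2.28  1.81  0.85 -0.2 ]
1 0.7 -0.213 None
1 0.7 -0.07300000000000001 [ 0.42  0.92 -1.18  2.39  2.16  1.03 -0.47]
1 0.9 -0.213 None
1 0.9 -0.07300000000000001 None
hook -1 0.2 [-0.3   0.42 -0.38  1.78  0.19  0.98  2.6 ]
hook -1 0.06 [-0.29  0.61 -0.41  1.87  0.35  0.73  2.46]
-1 0 -0.213 [-0.85  0.42  0.45  2.35 -0.42  0.45 -1.4 ]
-1 0 -0.07300000000000001 [-0.75  0.57  0.44  2.04 -0.41  0.62 -1.38]
-1 0.3 -0.213 None
-1 0.3 -0.07300000000000001 [-0.85  0.52  0.51  2.23 -0.91  0.23 -0.92]
-1 0.5 -0.213 None
-1 0.5 -0.07300000000000001 [-0.28  0.48 -0.23  2.32  2.13  0.26  2.38]
-1 0.7 -0.213 None
-1 0.7 -0.07300000000000001 [ 0.01  0.6  -0.61  2.41  2.39  0.67  2.2 ]
-1 0.9 -0.213 None
-1 0.9 -0.07300000000000001 None
```

Run:
```python
from h import *
W=cloud('top0','top',300,345,165,212); r=np.hypot(W[:,0]-.5566,W[:,1]-.1159)
for a in np.arange(0,.048,.006):
    m=(r>=a)&(r<a+.006); print(round(a,3),np.nanpercentile(W[m,2],[10,50,95]).round(4))
command_gripper(0.0,20)
movep(R2W(-.0467,.236,.2),ori(ex))
move_l(R2W(-.0467,.236,.10),feed=.1)
s=sense();print(s['time_s'],W2R(s['position']),s['wrist_force'],s['finger_gap'])
snap('top','top1');crop('top1','t1c',180,380,120,270,4)
snap('scene','sc1');crop('sc1','s1c',215,415,80,230,4)
```

```text
0.0 [0.1046 0.1075 0.11  ]
0.006 [0.0939 0.1025 0.1075]
0.012 [0.0921 0.0949 0.098 ]
0.018 [0.0922 0.0945 0.0976]
0.024 [0.091  0.0934 0.0964]
0.03 [0.0895 0.0919 0.095 ]
0.036 [0.0881 0.0907 0.0936]
0.042 [-0.0013  0.0034  0.0901]
3.5333 [-0.04613192  0.23613488  0.10066681] [-0.39144748 -0.74743612 -0.05143181] -6.577042085623601e-05
```

View pics/t1c.png

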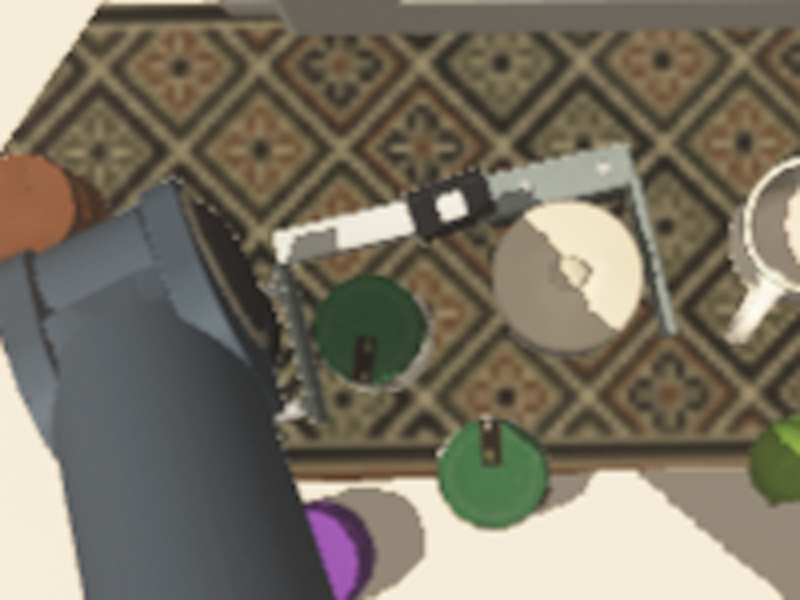

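View pics/s1c.png

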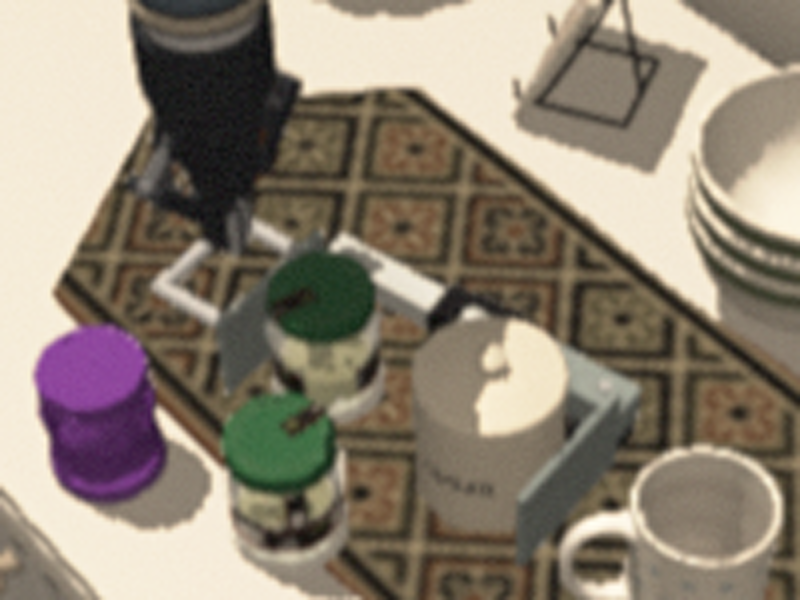

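Top crop shows the arm over the handle with both green jars, canister and rail undisturbed; scene crop shows the closed fingertips (235,235) just behind and above the loop, which is consistent with being above its opening. Candidates for the jar: green front (303,238) chosen; green in row (272,203), purple (257,260), brown (188,172) are not it.

Run:
```python
from h import *
hit=move_l(R2W(-.0467,.236,.058),feed=.06,until_force=6)
s=sense();print(hit,s['time_s'],W2R(s['position']),s['wrist_force'])
snap('scene','sc2');crop('sc2','s2c',215,415,80,230,4)
```

```text
False 4.4833 [-0.04643924  0.23603359  0.0581425 ] [0.04655846 0.01145536 0.82200477]
```

View pics/s2c.png

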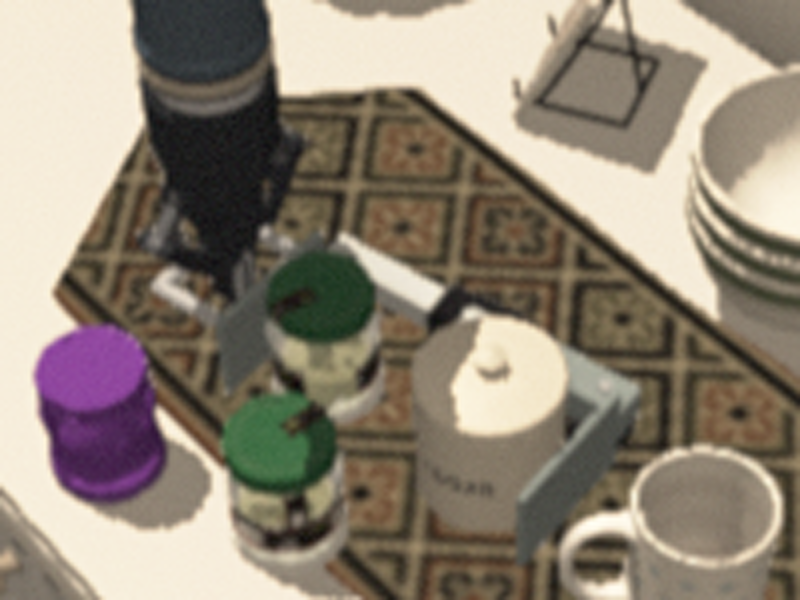

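Fingers are inside the loop (tip hidden behind the bar near (230,290)), no contact force. Pulling.

Run:
```python
from h import *
hit=move_l(R2W(-.0467,.318,.058),feed=.02,until_force=14)
s=sense();print(hit,s['time_s'],W2R(s['position']),s['wrist_force'])
snap('scene','sc3');crop('sc3','s3c',215,415,80,230,4)
snap('top','top3');crop('top3','t3c',180,380,120,270,4)
```

```text
True 7.3167 [-0.04705529  0.29345082  0.05726485] [ 0.62645952 -0.66585861  0.35238489]
```

View pics/s3c.png

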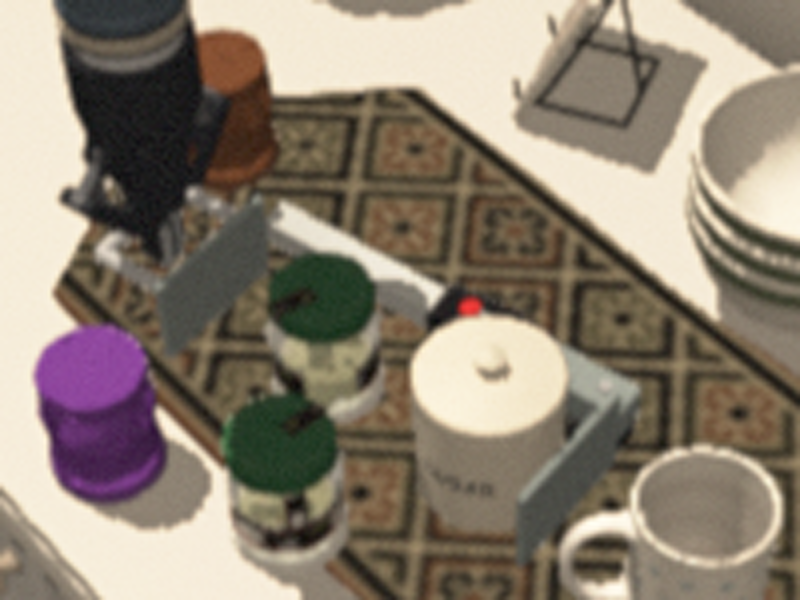

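View pics/t3c.png

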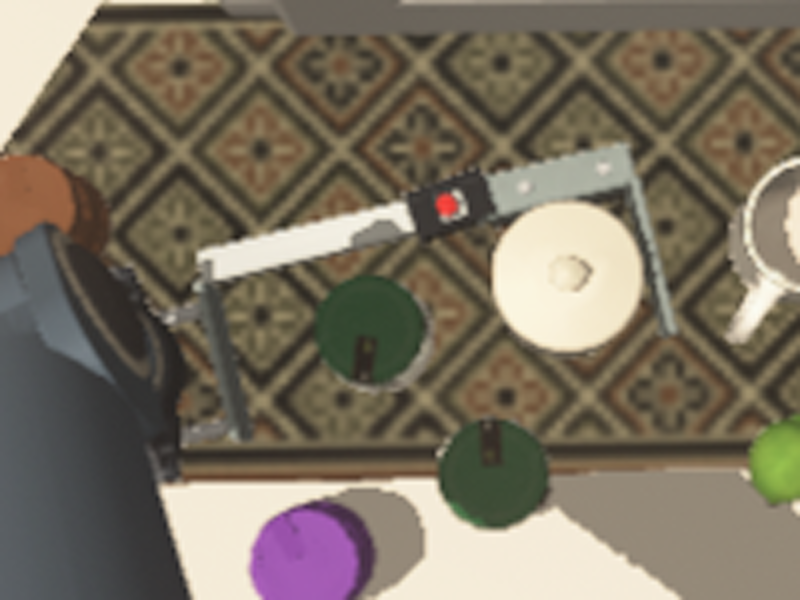

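Red button is out at t3c (446,205) and s3c (470,307); the jars and canister have not moved. Now withdrawing and getting behind the front jar.

Run:
```python
from h import *
move_l(R2W(-.047,.284,.058),feed=.05)
move_l(R2W(-.047,.284,.2),feed=.15)
s=1
for x in (-.21,-.15,-.074):
  for z in (.2,.053):
    q=inverse_kinematics(R2W(x,.12,z),ori(s*ey)); print(x,z,None if q is None else np.round(q,2))
movep(R2W(-.21,.117,.2),ori(s*ey))
command_gripper(.032,20)
st=sense();print(st['time_s'],W2R(st['position']),st['finger_gap'])
p,d=snap('top','top4');crop('top4','t4c',180,380,120,270,4)
W=cloud('top4','top',280,305,160,182)
C=np.load('pics/top4.npz')['p'][160:182,280:305].reshape(-1,3).astype(int)
m=(C[:,0]>150)&(C[:,1]<80); print('button',m.sum(),np.nanmean(W[m],0) if m.any() else 0)
snap('scene','sc4');crop('sc4','s4c',215,415,80,230,4)
```

```text
-0.21 0.2 [-0.47  0.1  -0.    2.19  0.    0.85  1.31]
-0.21 0.053 [-0.42  0.37 -0.07  2.31  0.06  0.46  1.26]
-0.15 0.2 [-0.43  0.2  -0.02  2.07  0.01  0.87  1.34]
-0.15 0.053 [-0.38  0.44 -0.08  2.18  0.07  0.52  1.28]
-0.074 0.2 [-0.38  0.31 -0.04  1.91  0.02  0.92  1.36]
-0.074 0.053 [-0.35  0.52 -0.09  2.01  0.07  0.61  1.31]
10.725 [-0.20992402  0.11711226  0.19995758] 0.032327857220568
button 19 [0.60477747 0.18525354 0.05233057]
```

View pics/t4c.png

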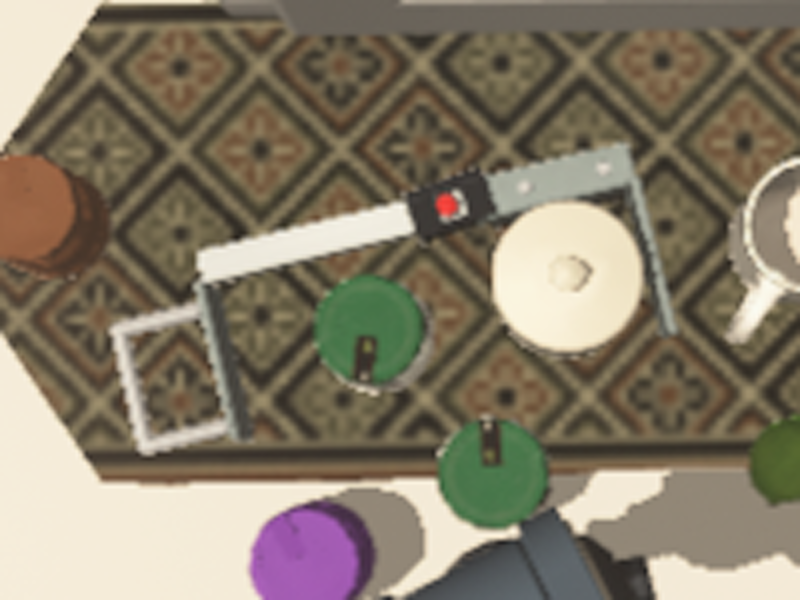

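View pics/s4c.png

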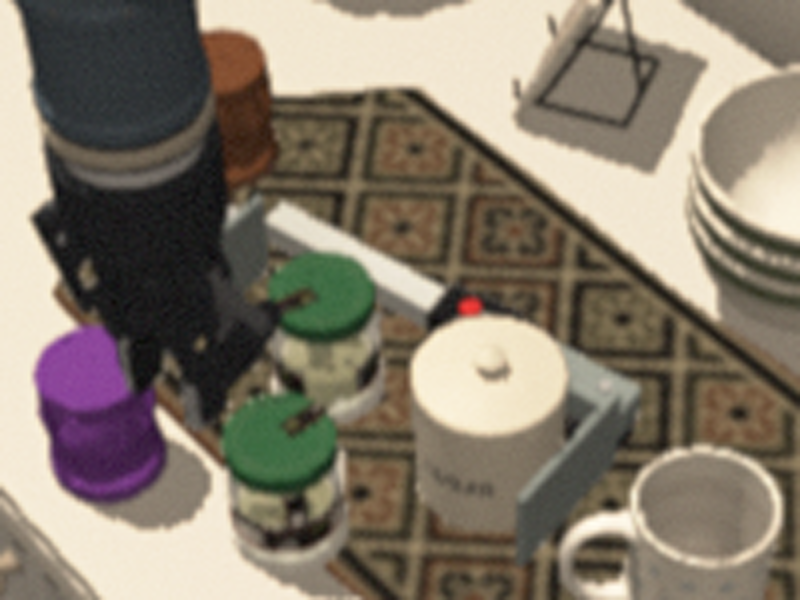

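Red button stands at z≈52 mm (depth), handle released, all jars still upright; the front jar is at t4c (493,472), with the gripper behind it. Pushing in two stages.

Run:
```python
from h import *
move_l(R2W(-.21,.117,.060),feed=.12)
h1=move_l(R2W(-.155,.121,.060),feed=.05,until_force=15)
st=sense();print(h1,st['time_s'],W2R(st['position']),st['wrist_force'])
snap('top','top5');crop('top5','t5c',180,380,120,270,4)
snap('scene','sc5');crop('sc5','s5c',215,415,80,230,4)
```

```text
False 13.3917 [-0.15480871  0.12110571  0.06008988] [-0.27517667  0.41978025 -0.74891595]
```

View pics/t5c.png

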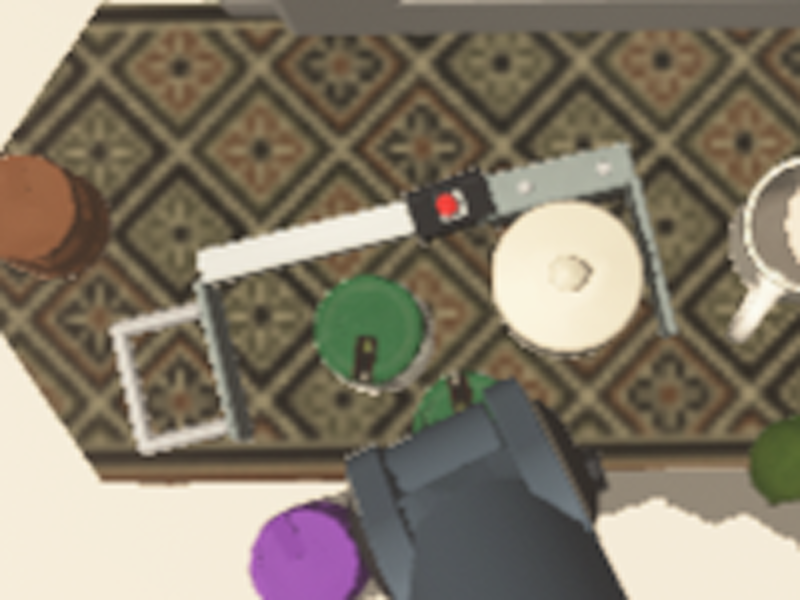

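View pics/s5c.png

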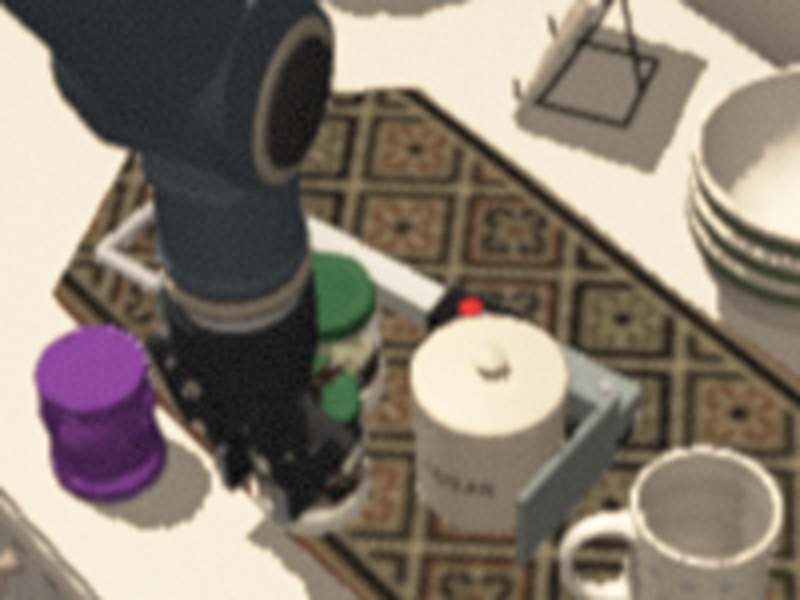

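Jar is moving upright in the cradle, lid edge visible at t5c (455,373), heading for the gap. Continuing.

Run:
```python
from h import *
h1=move_l(R2W(-.112,.126,.060),feed=.03,until_force=15)
st=sense();print(h1,st['time_s'],W2R(st['position']),st['wrist_force'])
snap('top','top6');crop('top6','t6c',180,380,120,270,4)
snap('scene','sc6');crop('sc6','s6c',215,415,80,230,4)
```

```text
False 15.0833 [-0.11208089  0.12589064  0.05995623] [-2.90810973 -2.52409026  0.50179869]
```

View pics/t6c.png

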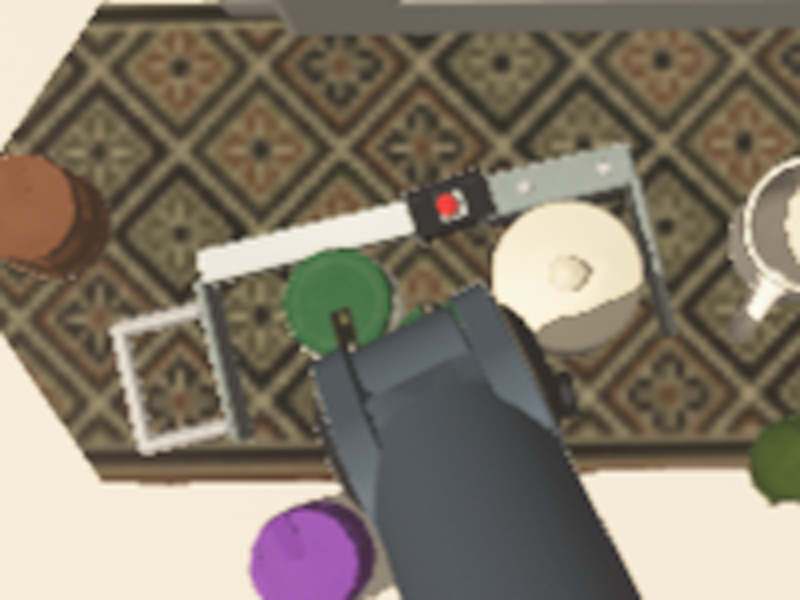

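View pics/s6c.png

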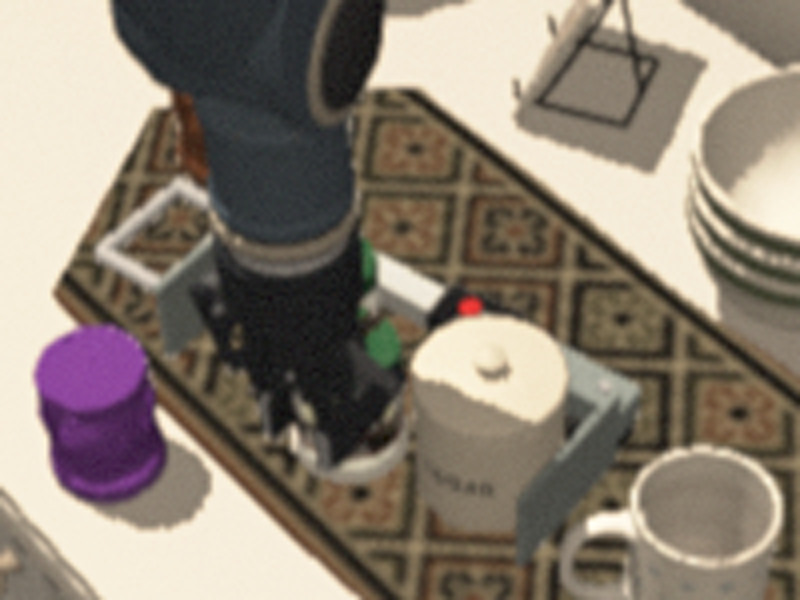

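Row jar nudged to t6c (338,302), upright; canister unmoved; front jar's lid at (425,310). Last stretch.

Run:
```python
from h import *
h1=move_l(R2W(-.075,.129,.060),feed=.03,until_force=15)
st=sense();print(h1,st['time_s'],W2R(st['position']),st['wrist_force'])
snap('top','top7');crop('top7','t7c',180,380,120,270,4)
snap('scene','sc7');crop('sc7','s7c',215,415,80,230,4)
```

```text
False 16.5667 [-0.07483855  0.12950907  0.06007075] [-4.20403173  2.32453221 -0.20220981]
```

View pics/t7c.png

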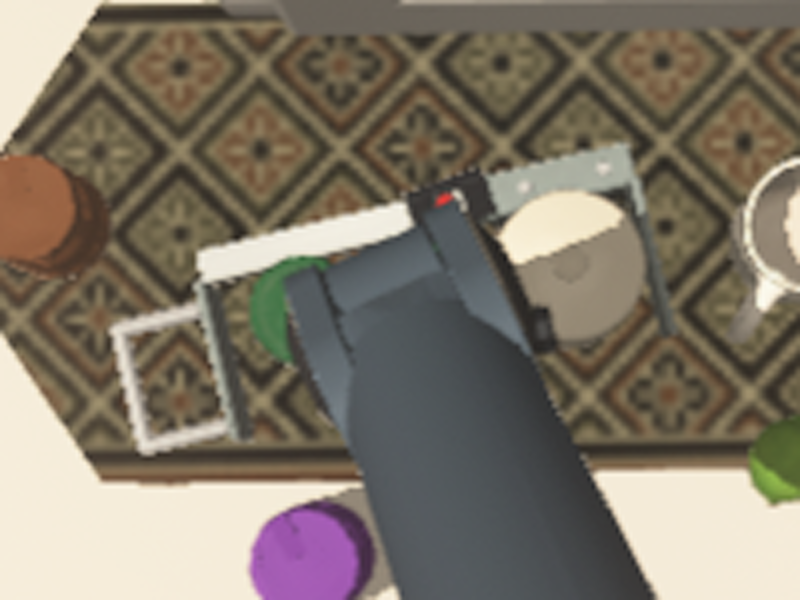

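View pics/s7c.png

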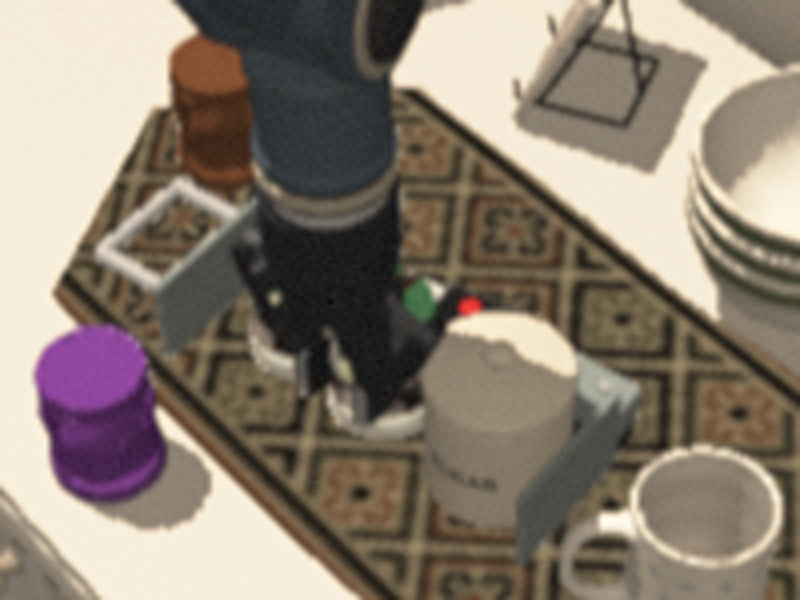

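Jar has gone in; canister nudged against the plate side and back, all upright. Backing off and checking.

Run:
```python
from h import *
move_l(R2W(-.15,.129,.060),feed=.1)
move_l(R2W(-.19,.125,.2),feed=.2)
movep(R2W(-.19,.30,.25),ori(ey))
st=sense();print(st['time_s'],W2R(st['position']),st['wrist_force'])
snap('top','top8');crop('top8','t8c',180,380,120,270,4)
snap('scene','sc8');crop('sc8','s8c',215,415,80,230,4)
```

```text
19.2 [-0.19006133  0.29817185  0.24860596] [0.94735962 0.06910306 0.1007516 ]
```

View pics/t8c.png

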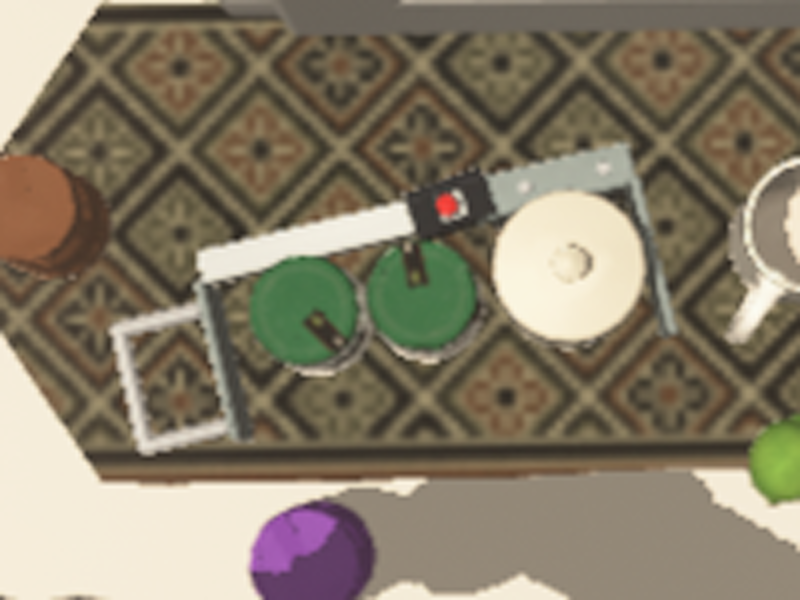

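View pics/s8c.png

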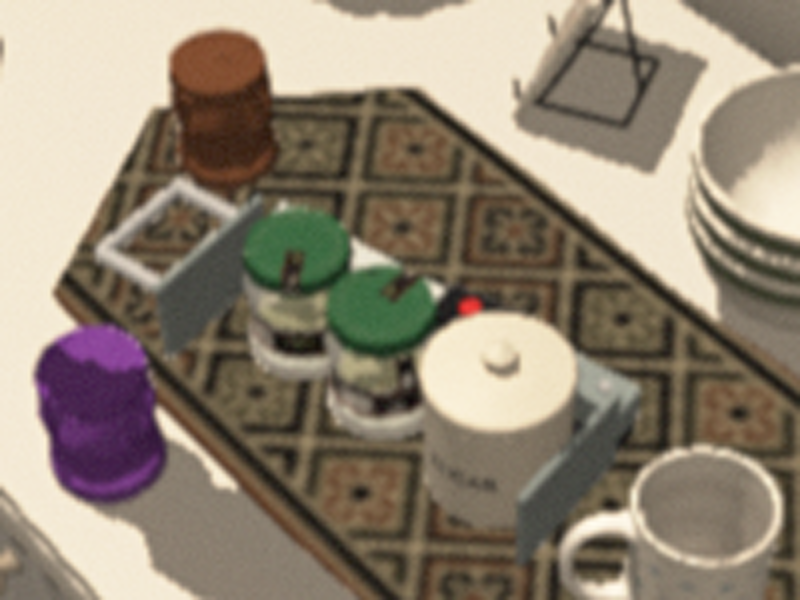

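Run:
```python
from h import *
for nm,c,z in (('jar',(421,295),.084),('row',(303,312),.084),('can',(569,267),.095)):
    print(nm,W2R(pz('top',180+c[0]/4-.4,120+c[1]/4-.4,z)).round(4))
for nm,b,z in (('can',(302,343,165,208),.08),('row',(240,271,182,214),.07),('jar',(270.,301,178,211),.07)):
    W=cloud('top8','top',*map(int,b)); A=W[W[:,2]>z]; c=cv2.minEnclosingCircle(A[:,:2].astype(np.float32))[0]
    T=A[np.hypot(*(A[:,:2]-c).T)<.024]; M=np.c_[T[:,:2]-c,np.ones(len(T))]; print(nm,W2R([*c,0]).round(4),'tilt',np.linalg.lstsq(M,T[:,2],rcond=None)[0].round(3))
```

```text
jar [-0.0353  0.1324  0.084 ]
row [-0.0291  0.2001  0.084 ]
can [-0.0404  0.0471  0.095 ]
can [-0.0392  0.0475  0.    ] tilt [-0.002 -0.002  0.097]
row [-0.028  0.201  0.   ] tilt [-0.006  0.004  0.083]
jar [-0.035   0.1338  0.    ] tilt [0.031 0.012 0.083]
```

Run:
```python
from rig import *
finish_job()
```

```text
the job is handed in; nothing more can be done
```

The job is handed in. The rail is locked open and the jar stands in the row between the canister and the other jar. `finish_job()` reports no verdict, so this rests on my own last checks.

- **Rail:** I hooked the closed fingers in the loop and pulled slowly with a 14 N stop. It stopped after about 46 mm with the red button out. Depth put the button top at about 52 mm, just over the 51 mm limit, and it was still visibly out in the last pictures.
- **Jar:** I pushed it along the worktop with two slightly open fingers, without gripping or lifting it. Wrist force was about 5 N or less at each check.

Final positions in the rack frame, from the top camera:

| Item | x (mm) | y (mm) | Limits |
|---|---|---|---|
| Jar | −35 | 133 | x above −55, y 100 to 175 |
| Other jar | −28 | 201 | x above −70, y above 175 |
| Canister | −39 | 47 | x above −75, y below 85 |

- **Upright:** All three look upright. Lid tilt measured about 0.03 rad or less; the jar's figure is probably biased by its clip.
- **Distance to the rail:** The jar is about 7 mm short of touching the tube, well inside the limit.
- **Left alone:** The mug, lime and brown and purple look-alikes look unmoved in the pictures. The shaker was outside my last crops, but the arm never went near it.
- **Time:** About 19 s of the 45 s, with the arm clear of everything at hand-in.

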